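# Fit-test two tower posts in the drip stand's bore gauge

### The job

We are refitting the cold-drip coffee tower. Of the two plain steel posts standing on the bar, slide the one that fits down through the round hole of the raised steel gauge plate until it stands upright on the gauge's base, and stand the other one, which is too thick for the hole, upright on the floor of the small wooden tray. Let go of both.

Things in the scene. Friction and masses are not known exactly. Their poses are not given: they have to be found in the camera images.
- narrow_post: upright plain round steel post, 34 mm diameter, 110 mm tall, with a thin black ring near its foot, about 0.3 kg, loose; slides freely through the gauge's hole. Origin at the centre of its foot, z up along its axis
- wide_post: upright plain round steel post of the same kind but 60 mm diameter, 110 mm tall, about 0.45 kg, loose; too thick for the gauge's hole. Origin at the centre of its foot, z up along its axis
- gauge: fixed steel gauge: a 150 x 150 mm plate, 10 mm thick, held by four corner legs with its upper face 50 mm above the bar (leg nuts rise 4 mm more), over a 150 x 150 mm base sheet whose upper face is 5 mm above the bar. One round hole of 54 mm diameter goes through the middle of the upper plate; a post pushed through it stands on the base sheet and sticks out 65 mm above the plate. Origin at the centre of its underside, on the hole's axis; z up, x and y along its sides
- tray: small open wooden tray, fixed, outside 150 mm (x) by 180 mm (y) by 35 mm high, walls 7 mm and floor 7 mm thick, empty. Origin at the centre of its underside, z up

How it is judged:
By the outcome, as a careful person would: the job done as asked, in the order asked, and still so for the second after the job is handed in, with the robot touching nothing.
It also fails if it takes over 64 s, if anything falls off the work surface, if the arm or the gripper's body presses on something with over 40 N, if the wrist force passes 120 N, or if a joint passes its speed limit or range.

### The arm

A 6-joint arm with a two-finger parallel gripper is mounted at the origin on the work surface. World frame = base frame: x ahead of the robot, y to its left, z up, the work surface at z = 0. Lengths are in m, angles in degrees, forces in N, time in s.
With the tool pointing down it reaches from about 0.325 to 0.85 m from the base axis. Payload 15.5 kg.
Tool frame: the origin (TCP) lies midway between the tips of the shut fingers; the grasp point (between the pads) lies 19 mm behind it; y points along the fingers, x is the direction in which the jaws open and shut, and the axes are right-handed (so a half turn about y gives the same grasp; the last joint's range is limited). The gripper opens to 91 mm and grips with 3 to 60 N. Pads are 32 mm wide; open, the fingers measure 118 mm over their backs; the gripper's body (76 mm by 178 mm) begins 60 mm behind the grasp point.
Start: joints at [63.054, 28.281, 77.091, -0, 74.628, -5.472], TCP at [0.229, 0.582, 0.214] pointing down, gripper open.
Joint ranges: [-166.48, 166.48], [-47.26, 123.95], [12.59, 153.08], [-70.14, 250.14], [6.76, 159.57], [-176.63, 176.63]. Speed limits (degrees/s): [108.29, 108.29, 147.25, 172.46, 172.46, 172.46].

### API

Orientations are given as a 3x3 rotation matrix whose columns are the frame's x, y, z axes.
In Python, from bench import ctrl gives the robot as it stands. The module is installed in compiled form; this text tells all that it offers. Calls block until the motion is done:
- ctrl.goto(position, orientation): joint-space move of the TCP to a pose.
- ctrl.move_l(position, vel=0.15, ori=None, contact_N=None): straight line of the TCP; ori=None keeps the orientation; vel is the mean speed in m/s. With contact_N (N) it stops when the force on the tool has changed by that much, and returns True; else False.
- ctrl.movej(angles): joint-space move.
- ctrl.command_gripper(opening): opening from 0.0 (shut) to 1.0 (fully open); the grip force is fixed at half the most; returns when the fingers have stopped.
- ctrl.sleep(seconds).
- ctrl.ik(position, orientation): joint angles nearest the present ones, or None.
- ctrl.read_camera(name): name is "scene" or "top" or "wrist"; returns the picture (480x640x3 uint8, blue, green, red); there is no depth.
- ctrl.camera_params(name): a dict with "fx", "fy", "cx", "cy" (pixels), "pose" (4x4, takes a point from camera to world coordinates); the wrist camera has in their place "T_tool_cam" (4x4, takes a point from camera to tool coordinates, whose origin is the TCP and whose axes are the tool frame's). Camera axes: x right, y up, looking along -z (the intrinsics and any distortion apply to the point x, -y, -z); pixel columns grow to the right and rows downward; lengths in m; the calibration is good to about 2 mm. A picture is of the moment at which its call begins: read the wrist's pose just before it. camera_params takes no time and is no camera call.
A pose or a line that the arm cannot do raises ctrl.MotionError and nothing moves.
- ctrl.sign_off(): hands the job in, once; it reports no verdict.
Readings, each from a call of its own:
- ctrl.current_t(): time.
- ctrl.current_q(): joint angles.
- ctrl.current_dq(): joint speeds.
- ctrl.current_effort(): joint torques, N m.
- ctrl.current_tool_pos(): TCP position.
- ctrl.current_eef_rot(): TCP orientation.
- ctrl.current_contact_force(): force on the tool from outside, world axes, zero at the start.
- ctrl.current_wrist_torque(): the same for the moment, N m.
- ctrl.current_grip_width(): opening from 0.0 (shut) to 1.0 (fully open).
Only numpy, scipy, OpenCV 4.12 (cv2) and the standard library are available. Lean on these libraries where they do the work, as an engineer would, in place of code of your own. Each camera call takes 0.05 s, during which the arm holds its last target. There are 200 camera calls.

## Working session

There is one attempt and no reset: what is moved stays moved. The work goes in short steps, each a Python script; the robot and the scene stay as the last script left them, time stands still between calls to the robot, and variables do not carry over. Pictures are saved under pics/ and viewed, on a budget of 10 in all, crops included, one or two more only if the job needs it, and the job is handed in when it is done.

```bash
mkdir -p pics; python3 - <<'E'
from bench import ctrl
import cv2,numpy as np
np.set_printoptions(precision=4,suppress=True)
for n in("top","scene"):
    cv2.imwrite(f"pics/{n}0.png",ctrl.read_camera(n))
for n in("top","scene","wrist"): print(n,ctrl.camera_params(n))
print(ctrl.current_eef_rot(),ctrl.current_t())
E
```

```text
top {'fx': 514.0362591561267, 'fy': 514.0362591561267, 'cx': 310.87368246913576, 'cy': 241.73615770567912, 'pose': array([[ 0.0212,  0.9932, -0.1144,  0.4341],
       [-0.9998,  0.0209, -0.0039, -0.0423],
       [-0.0015,  0.1145,  0.9934,  1.1087],
       [ 0.    ,  0.    ,  0.    ,  1.    ]])}
scene {'fx': 604.8805924353528, 'fy': 604.8805924353528, 'cx': 322.6177851925314, 'cy': 240.6580247533183, 'pose': array([[-0.2689, -0.5166,  0.8129,  1.6124],
       [ 0.9629, -0.1625,  0.2153,  0.2439],
       [ 0.0208,  0.8407,  0.5411,  0.7633],
       [ 0.    ,  0.    ,  0.    ,  1.    ]])}
wrist {'fx': 334.2560890158623, 'fy': 334.2560890158623, 'cx': 317.04667443261053, 'cy': 236.2362077425769, 'T_tool_cam': array([[ 1.    , -0.0013,  0.    ,  0.0005],
       [ 0.0004,  0.265 , -0.9642, -0.1707],
       [ 0.0013,  0.9642,  0.265 ,  0.0742],
       [ 0.    ,  0.    ,  0.    ,  1.    ]])}
[[ 0.3661 -0.0005 -0.9306]
 [ 0.9306 -0.001   0.3661]
 [-0.0011 -1.      0.0002]] 0.1
```

View pics/top0.png

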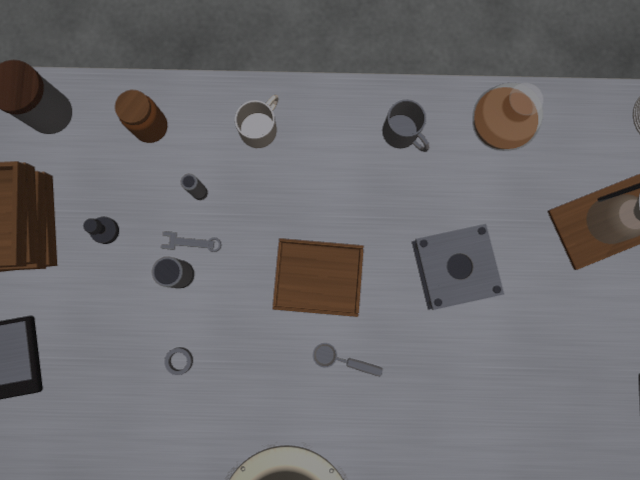

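View pics/scene0.png

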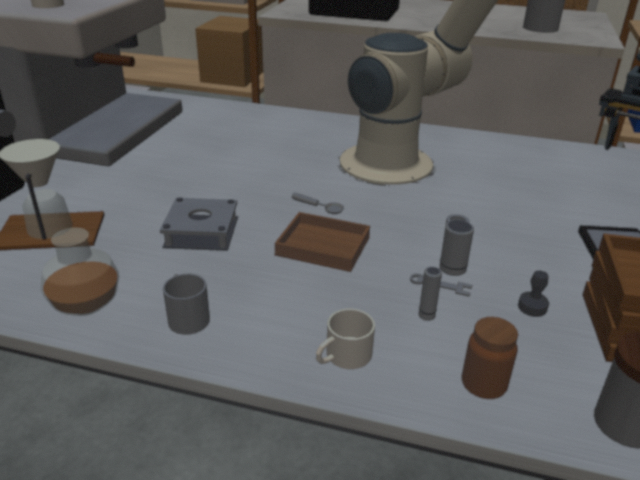

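The top view shows the narrow post's top at about (190,182), the wide post's at (168,270), the tray centre near (318,278) and the gauge hole at (460,266). In the scene view the narrow top is at (431,271) and the wide top at (457,222). I'll measure these with contours.

```bash
cat > h.py <<'E'
from bench import ctrl
import cv2,numpy as np
np.set_printoptions(precision=4,suppress=True)
def ray(name,u,v,T=None):
    p=ctrl.camera_params(name); T=p["pose"] if T is None else T
    d=T[:3,:3]@np.array([(u-p["cx"])/p["fx"],-(v-p["cy"])/p["fy"],-1.]); return T[:3,3],d/np.linalg.norm(d)
def onz(name,u,v,z,T=None):
    o,d=ray(name,u,v,T); return o+d*(z-o[2])/d[2]
def proj(name,P,T=None):
    p=ctrl.camera_params(name); T=p["pose"] if T is None else T
    c=T[:3,:3].T@(np.array(P)-T[:3,3]); return p["cx"]-p["fx"]*c[0]/c[2], p["cy"]+p["fy"]*c[1]/c[2]
def wristT():
    T=np.eye(4);T[:3,:3]=ctrl.current_eef_rot();T[:3,3]=ctrl.current_tool_pos()
    return T@ctrl.camera_params("wrist")["T_tool_cam"]
def down(yaw):  # tool x at yaw (deg), fingers down
    a=np.radians(yaw);x=np.array([np.cos(a),np.sin(a),0]);y=np.array([0,0,-1.]);return np.column_stack([x,y,np.cross(x,y)])
E
python3 - <<'E'
from h import *
im=cv2.imread("pics/top0.png");g=cv2.cvtColor(im,cv2.COLOR_BGR2GRAY)
tiles=[]
for n,(x,y,r),th,z in(("narrow",(193,186,18),50,.11),("wide",(172,272,28),50,.11),("hole",(460,266,25),50,.05)):
    roi=g[y-r:y+r,x-r:x+r]
    big=cv2.resize(roi,None,fx=8,fy=8,interpolation=cv2.INTER_CUBIC)
    m=(big<th).astype(np.uint8); cs,_=cv2.findContours(m,cv2.RETR_EXTERNAL,cv2.CHAIN_APPROX_NONE)
    c=max(cs,key=cv2.contourArea); (a,b),ax,ang=cv2.fitEllipse(c)
    u,v=x-r+(a+.5)/8-.5,y-r+(b+.5)/8-.5
    print(n,roi.min(),roi.max(),(u,v),np.array(ax)/8,onz("top",u,v,z), "dia",np.array(ax)/8/514*(1.109-z))
    o=cv2.cvtColor(big,cv2.COLOR_GRAY2BGR);cv2.drawContours(o,[c],-1,(0,0,255),1);tiles.append(cv2.resize(o,(260,260)))
b=im.astype(int);m=((b[...,2]-b[...,0]>15)).astype(np.uint8);m[:,:250]=0;m[:,400:]=0;m[:225]=0;m[330:]=0
c=max(cv2.findContours(m,cv2.RETR_EXTERNAL,cv2.CHAIN_APPROX_NONE)[0],key=cv2.contourArea)
q=cv2.boxPoints(cv2.minAreaRect(c));w=[onz("top",*p,.035) for p in q];print("tray",np.array(w),np.mean(w,0),[np.linalg.norm(w[i]-w[i-1]) for i in(1,2)])
for n,uv,z in(("n",(431,271),.11),("w",(457,222),.11),("hole",(201,214),.05)):print(n,onz("scene",*uv,z))
o=cv2.resize(im[225:330,260:520],(780,315));cv2.imwrite("pics/c1.png",np.vstack([np.hstack(tiles),o]))
E
```

```text
narrow 32 131 (197.7683277130127, 190.53413772583008) [14.459  17.9292] [0.6464 0.1876 0.11  ] dia [0.0281 0.0348]
wide 35 132 (166.46895027160645, 271.35666275024414) [23.0716 23.8801] [0.4853 0.241  0.11  ] dia [0.0448 0.0464]
hole 41 96 (459.74714279174805, 266.1667137145996) [23.7458 24.368 ] [ 0.5118 -0.346   0.05  ] dia [0.0489 0.0502]
tray [[ 0.4158  0.0397  0.035 ]
 [ 0.565   0.0313  0.035 ]
 [ 0.5533 -0.1497  0.035 ]
 [ 0.4045 -0.1386  0.035 ]] [ 0.4847 -0.0543  0.035 ] [np.float64(0.14945542906852285), np.float64(0.1814408136037021)]
n [0.6709 0.2049 0.11  ]
w [0.4754 0.2358 0.11  ]
hole [ 0.5155 -0.34    0.05  ]
```

View pics/c1.png

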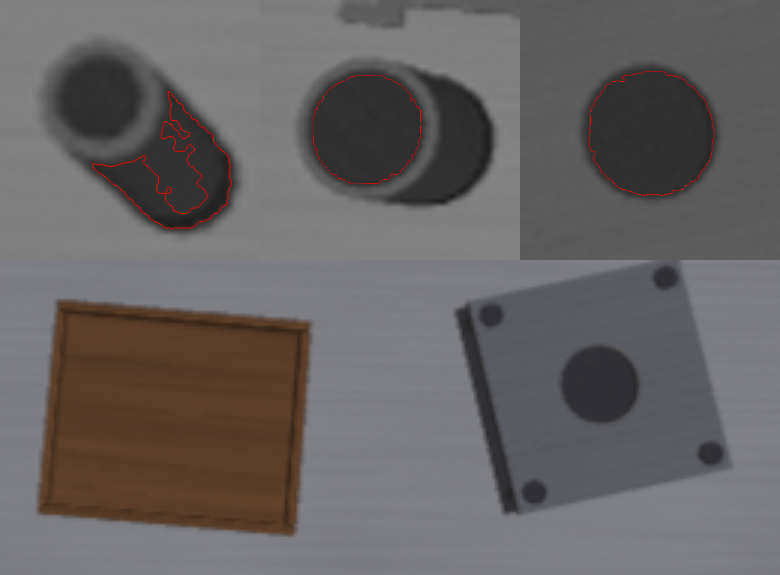

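The outlines confirm the sizes: narrow top about 34 mm at (188.5,181), wide top about 59 mm at (166.7,271), tray 149 x 181 mm. I'll go over the narrow post for a closer wrist look.

```bash
python3 - <<'E'
from h import *
n=onz("top",188.4,181,.11);w=onz("top",166.7,271.2,.11);print(n,w)
a=np.degrees(np.arctan2(n[1],n[0]))
t=ctrl.current_t();ctrl.goto([n[0],n[1],.2],down(a));print(ctrl.current_t()-t,ctrl.current_q())
T=wristT();im=ctrl.read_camera("wrist");np.save("T1.npy",T)
print("pred",proj("wrist",n,T),proj("wrist",w,T))
cv2.imwrite("pics/w1.png",im)
E
```

```text
[0.6652 0.207  0.11  ] [0.4856 0.2405 0.11  ]
2.0667 [12.4678 34.9037 66.7811  0.0116 78.3164 -4.9084]
pred (np.float64(316.2472675488333), np.float64(241.18532955363622)) (np.float64(99.47227907186908), np.float64(130.46145090327917))
```

View pics/w1.png

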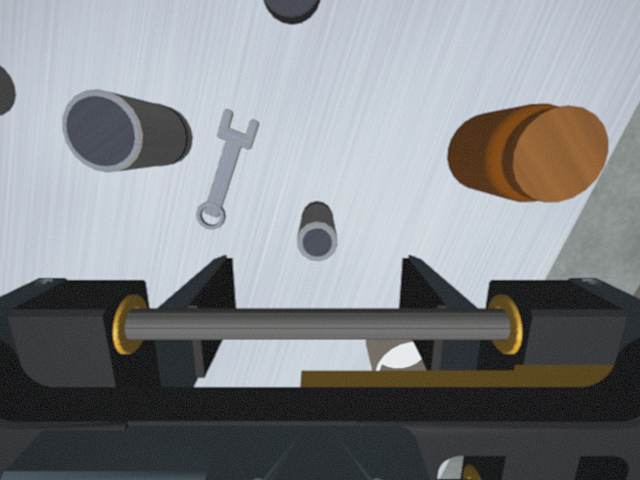

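The narrow top is at (317,241), against (316,241) predicted, and the wide top at (103.5,130.5), within 4 px. Next I grasp the narrow post and look at the hole on the way.

```bash
python3 - <<'E'
from h import *
T=np.load("T1.npy");n=onz("wrist",317,241,.11,T);print("n",n,"w",onz("wrist",103.5,130.5,.11,T))
ctrl.move_l([n[0],n[1],.066],vel=.1);ctrl.command_gripper(0.);print("grip mm",91*ctrl.current_grip_width())
p=ctrl.current_tool_pos();ctrl.move_l([p[0],p[1],.22],vel=.15);print("grip",91*ctrl.current_grip_width(),ctrl.current_contact_force())
h=np.array([.5118,-.346,.05]);R=down(np.degrees(np.arctan2(h[1],h[0])));q=h-.09*R[:,2]
ctrl.goto([q[0],q[1],.22],R)
T=wristT();np.save("T2.npy",T);im=ctrl.read_camera("wrist");cv2.imwrite("pics/w2.png",im);print(proj("wrist",h,T),ctrl.current_t(),ctrl.current_q())
E
```

```text
n [0.6658 0.2074 0.11  ] w [0.4885 0.2414 0.11  ]
grip mm 33.10101199588565
grip 33.1486772772079 [ 0.1352 -0.2302 -3.5343]
(np.float64(316.4896770069324), np.float64(129.52314832150142)) 8.2 [-47.7539  27.9168  76.7332   0.0079  75.3478 -13.7643]
```

View pics/w2.png

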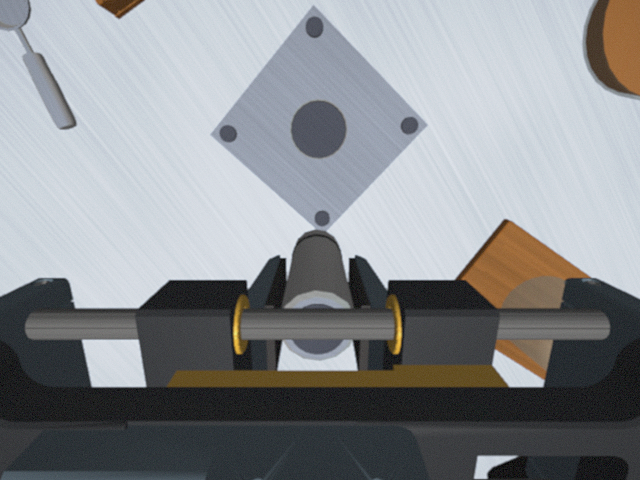

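Hole seen at (318.5,129), predicted (316.5,129.5), so it agrees within 2 mm. The post hangs straight in the jaws with its foot at about (318,240). Inserting.

```bash
python3 - <<'E'
from h import *
T=np.load("T2.npy");h=onz("wrist",318.5,129,.05,T);h=(h+[.5118,-.346,.05])/2;print("hole",h)
p=ctrl.current_tool_pos();print("foot exp",proj("wrist",[p[0],p[1],p[2]-.066],T))
ctrl.move_l([h[0],h[1],.14],vel=.15)
print(ctrl.move_l([h[0],h[1],.085],vel=.06,contact_N=6),ctrl.current_tool_pos(),ctrl.current_contact_force())
print(ctrl.move_l([h[0],h[1],.067],vel=.03,contact_N=6),ctrl.current_tool_pos(),ctrl.current_contact_force(),ctrl.current_t())
cv2.imwrite("pics/s2.png",ctrl.read_camera("scene")[140:340,80:340].repeat(3,0).repeat(3,1))
E
```

```text
hole [ 0.5127 -0.3463  0.05  ]
foot exp (np.float64(316.2758443210356), np.float64(249.52516913001182))
False [ 0.513  -0.3465  0.0854] [ 0.0482 -1.1411 -2.3808]
True [ 0.5125 -0.3462  0.0705] [-0.7325 -0.0596  4.0625] 10.7083
```

View pics/s2.png

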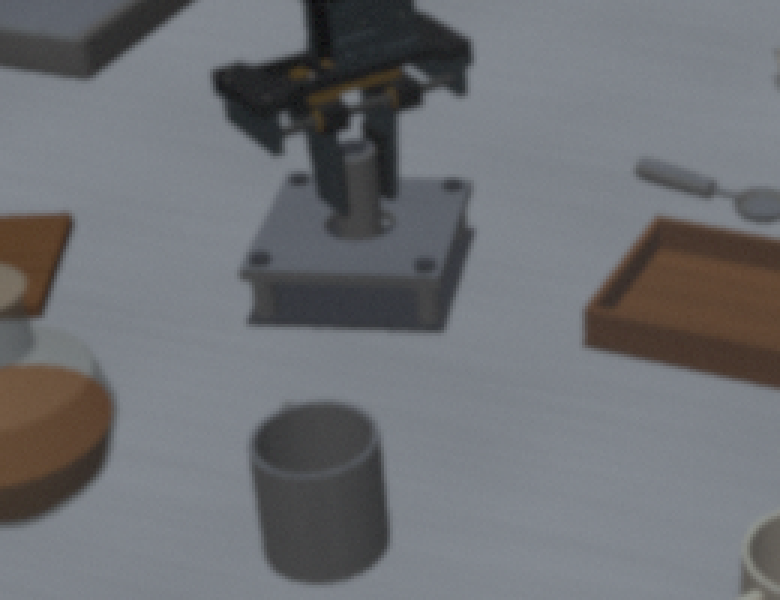

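The post is in the hole, and contact came at TCP z 0.0705, where 0.071 was expected for standing on the base. Releasing and fetching the wide post.

```bash
python3 - <<'E'
from h import *
ctrl.command_gripper(1.);p=ctrl.current_tool_pos();ctrl.move_l([p[0],p[1],.2],vel=.15)
w=np.array([.487,.241]);R=down(np.degrees(np.arctan2(w[1],w[0])))
ctrl.goto([*w,.2],R);print(ctrl.move_l([*w,.066],vel=.1,contact_N=8));ctrl.command_gripper(0.);print("grip mm",91*ctrl.current_grip_width(),ctrl.current_contact_force())
ctrl.move_l([*w,.17],vel=.15);print("grip mm",91*ctrl.current_grip_width(),ctrl.current_contact_force())
t=np.array([.4847,-.0543]);ctrl.goto([*t,.17],down(-6.4));ctrl.move_l([*t,.095],vel=.1)
print(ctrl.move_l([*t,.068],vel=.03,contact_N=6),ctrl.current_tool_pos(),ctrl.current_contact_force(),ctrl.current_t())
cv2.imwrite("pics/s3.png",cv2.resize(ctrl.read_camera("scene")[130:330,140:400],None,fx=3,fy=3))
E
```

```text
False
grip mm 59.3773511747187 [-2.6222 -1.0189  2.675 ]
grip mm 59.12557515668532 [ 0.3965 -0.0043 -6.969 ]
True [ 0.4839 -0.0542  0.0724] [-2.1057 -0.1509  1.9957] 20.525
```

View pics/s3.png

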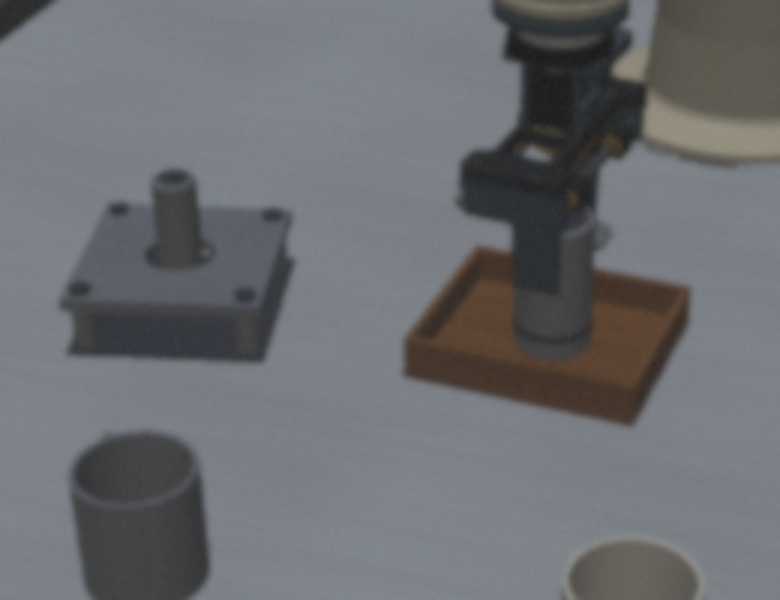

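The wide post stands on the tray floor, with contact at z 0.0724 against 0.073 expected, and the narrow post stands in the gauge. Release, retreat, then check both from the top and scene cameras.

```bash
python3 - <<'E'
from h import *
ctrl.command_gripper(1.);p=ctrl.current_tool_pos();ctrl.move_l([p[0],p[1],.25],vel=.15)
ctrl.goto([.35,.42,.3],down(50));ctrl.sleep(.5)
a=ctrl.read_camera("top");b=ctrl.read_camera("scene")
for n in("top","scene"):
    for k,P in(("n top",[.5127,-.3463,.115]),("n z.05",[.5127,-.3463,.05]),("w top",[.484,-.0542,.117]),("w foot",[.484,-.0542,.007])):print(n,k,np.round(proj(n,P),1))
A=cv2.resize(a[210:330,260:520],None,fx=3,fy=3)[:,:780];B=cv2.resize(b[180:270,150:410],None,fx=3,fy=3)
cv2.imwrite("pics/f.png",np.vstack([A[:330],B]));print(ctrl.current_t(),ctrl.current_contact_force())
E
```

```text
top n top [469.5 263.5]
top n z.05 [459.9 265.7]
top w top [318.3 275.1]
top w foot [317.7 277.6]
scene n top [196.4 188.2]
scene n z.05 [199. 213.]
scene w top [323.9 200.7]
scene w foot [322.9 242.6]
24.9583 [-0.569   0.2162 -0.0148]
```

View pics/f.png

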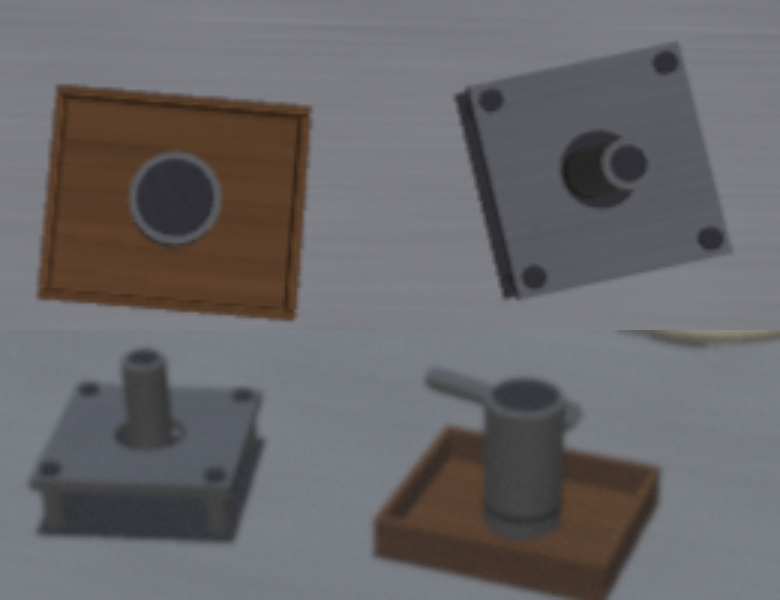

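Narrow top seen at (468.7,264.7), predicted (469.5,263.5). Wide top seen at (318.3,276), predicted (318.3,275.1). Both stand upright and free, with the arm clear.

```bash
python3 -c "
from bench import ctrl
print(ctrl.sign_off(),ctrl.current_t())"
```

```text
the job is handed in; nothing more can be done
the job is handed in; nothing more can be done
```

Both posts are placed and released, and I handed the job in at about 25 s of the 64 s allowed. I slid the narrow post (jaws read 33 mm) down through the gauge hole first. Then I stood the wide post (59 mm) on the tray floor near its centre.

- **Contact heights:** touchdown came at TCP z 0.0705 for the narrow post (0.071 expected) and 0.0724 for the wide one (0.073 expected). So the narrow post stands on the gauge base and the wide one on the tray floor.
- **Final pictures:** in the top view, both post tops lie within about 1.5 px (roughly 3 mm) of where upright posts should appear. The arm is clear, with a contact force reading of about 0.6 N.
- **Disagreements:** the only differences were small. My first rough scene-camera picks were up to 1 cm off the top-camera positions, and the wrist and top cameras differed by about 3 mm on the wide post. No check failed.

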